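Set out the thimble row

TASK

Set out a straight, evenly spaced row on the blue runner between the brass magnifier and the crystal salt cellar: the wooden plinth halfway between those two with the red thimble standing on the middle of it, the all-silver thimble halfway between the magnifier and the plinth, and the gold-topped silver thimble halfway between the plinth and the salt cellar. Leave everything standing upright, thimbles mouth down as they are now, and do not shift the magnifier, the salt cellar or the green thimble.

Things in the scene. Friction and masses are not known exactly. Their poses are not given: they have to be found in the camera images.
- runner: blue cloth runner, a flat fixed strip 68 mm by 380 mm and 2 mm thick on the glass shelf (shelf top 6 mm, runner top 8 mm above the work surface); origin at the middle of its underside, its y axis runs along its length; the magnifier stands on its centre line 150 mm from its middle towards one end, the salt cellar likewise towards the other (which end is which varies); a fixed low rack (45 mm high) lies beyond it
- magnifier: brass magnifier on a short stand: round foot 52 mm across, a level lens in a 48 mm brass ring right above the foot, 48 mm tall, loose; origin at the centre of its underside
- cellar: clear cut crystal salt cellar with a white-edged eight-sided rim, 50 mm across, 30 mm tall, loose; origin at the centre of its underside
- plinth_mid (a point): round plinth of pale turned wood, 44 mm across and 24 mm tall, flat on top, about 30 g; the point is its centre, 12 mm above its underside; z is its upright axis
- red_thimble_mid (a point): red enamel thimble with a thin brass foot band, mouth down, 21 mm across the foot, 18 mm near the domed top, 24 mm tall, solid to the gripper, 16 g or so; the point is its centre, 12 mm above its foot; z is its upright axis
- silver_thimble_mid (a point): polished thimble, silver all over, mouth down, 21 mm across the foot, 18 mm near the domed top, 24 mm tall, solid to the gripper, 16 g or so; the point is its centre, 12 mm above its foot; z is its upright axis
- gilt_thimble_mid (a point): polished silver thimble with a gold-coloured top and thin brass foot band, mouth down, 21 mm across the foot, 18 mm near the domed top, 24 mm tall, solid to the gripper, 16 g or so; the point is its centre, 12 mm above its foot; z is its upright axis
- green_thimble_mid (a point): green enamel thimble (stays where it is), mouth down, 21 mm across the foot, 18 mm near the domed top, 24 mm tall, solid to the gripper, 16 g or so; the point is its centre, 12 mm above its foot; z is its upright axis
Things that resemble listed ones, but are neither listed nor needed, are in the scene too. Leave any orange look-alike of the part that bears silver_thimble_mid alone.

How it is judged:
By the outcome, as a careful person would: the job done as asked, in the order asked, and still so for the second after the job is handed in, with the robot touching nothing.
It also fails if it takes over 104 s, if anything falls off the work surface, if the arm or the gripper's body presses on something with over 40 N, if the wrist force passes 120 N, or if a joint passes its speed limit or range.

ROBOT

A 6-joint arm with a two-finger parallel gripper is mounted at the origin on the work surface. World frame = base frame: x ahead of the robot, y to its left, z up, the work surface at z = 0. Lengths are in mm, angles in degrees, forces in N, time in s.
With the tool pointing down it reaches from about 300 to 775 mm from the base axis. Payload 14.6 kg.
Tool frame: the origin (TCP) lies midway between the tips of the shut fingers; the grasp point (between the pads) lies behind it (arm.tcp_to_grasp is the z of the grasp point in the tool frame, in mm); z points along the fingers, y is the line along which they close (so a half turn about z gives the same grasp; the last joint's range is limited). The gripper opens to 94 mm and grips with 3 to 60 N. Pads are 16 mm wide; open, the fingers measure 119 mm over their backs; the gripper's body (75 mm by 177 mm) begins 78 mm behind the grasp point.
Start: joints at [66.887, 17.183, 87.147, -0, 75.671, -3.816], TCP at [181.755, 519.09, 205.446] pointing down, gripper open.
Joint ranges: [-173.82, 173.82], [-45.26, 126.66], [13.44, 144.39], [-59.66, 239.66], [0, 175.72], [-146.38, 146.38]. Speed limits (degrees/s): [127.2, 127.2, 147.25, 180, 180, 180].

INTERFACE

Orientations are given as [roll, pitch, yaw] about the fixed x, y, z axes, in that order (R = Rz(yaw) Ry(pitch) Rx(roll)).
In Python, from cell import arm, camera, get_calibration, look_for, outline_of gives the robot as it stands. The module is installed in compiled form; this text tells all that it offers.
- The arm moves only by the tool move_arm, never from a script. Its argument "increments" is a list of rows, each a list of 7 numbers: the shift along the tool's x, y, z in cm, then the turn, a rotation vector about the tool's x, y, z in rad, then the gripper command: -1 is shut, 1 is fully open, values between are in proportion. In form: [[tx, ty, tz, rx, ry, rz, claw], ...]. A call has 1 to 5 rows; each row shifts and turns the commanded pose from where the row before left it, along the tool's axes as they then stand; what a row does not reach is not made up. A row lasts 1/10 s, in which the tool goes at most 50 mm and 8.59 degrees, less where a joint would pass 70% of its speed; a pose out of reach is approached as far as the arm can. A call is refused whole if a number of a shift passes 5 or a number of a turn 0.15, either way. A call with a gripper value outside its range is refused whole. The fingers move at their own pace and stop on an object; "grip_force" is the grip in N (left out, the last holds). Time passes only in rows, so rows that do not move let the fingers close. It gives the time, the measured TCP pose, the force, the opening and the grip force at its end, in the units of the state.
- arm.read_state(): the state, without advancing time (a new reading comes with each control period).
- camera(name): name is "scene" or "top" or "wrist"; returns (picture, depth): 384x512x3 uint8, red, green, blue; 384x512 float32, mm along the optical axis (not along the pixel's ray), 0 where there is no reading.
- get_calibration(name): a dict with "K" (3x3 intrinsics, pixels), "origin" and "attitude" of the camera in the world; the wrist camera has in their place "mount" (4x4, takes a point from camera to tool coordinates, whose origin is the TCP and whose axes are the flange's). Camera axes: x right, y down, z forward; pixel columns grow to the right and rows downward; lengths in mm; the calibration is good to about 2 mm. A picture is of the moment at which its call begins: read the wrist's pose just before it. get_calibration takes no time and is no camera call.
- arm.finish_job(): hands the job in; it is judged then, once.
Trained networks look in the newest picture that a camera, given by its name, has taken for a name from the list of things; names that differ only in an ending like _2 or _b are one class to them, and where a whole thing is asked for, a point or a joint stands for the part that bears it (a point fixed in the world has none). Each returns a list of dicts, best first, with "p" (0 to 1); they miss things now and then, are a little off and sometimes report something else, mostly with a low value. They report only what shows in the picture. A call takes as long as a camera call. They do not tell look-alikes from the thing itself.
- look_for(target, camera): "extent" ([left, top, right, bottom] in pixels, round what is visible of it).
- outline_of(target, camera): "mask" (384x512 bool, what is visible of it) and "extent" ([left, top, right, bottom] in pixels, round what is visible of it).
The state is a dict: "t": time; "joint_positions": joint angles; "dq": joint speeds; "tau": joint torques, N m; "eef_pos": TCP position; "eef_rot": TCP orientation; "contact_force": force on the tool from outside, world axes, zero at the start; "wrist_torque": the same for the moment, N m; "finger_gap": finger opening in mm; "finger_force": force on a finger pad.
Only numpy, scipy, OpenCV 4.12 (cv2) and the standard library are available. Lean on these libraries where they do the work, as an engineer would, in place of code of your own. Each camera call takes 0.05 s, during which the arm holds its last target. There are 200 camera calls.

## Working session

There is one attempt and no reset: what is moved stays moved. The work goes in short steps, Python scripts to look and compute and a tool call to move; the robot and the scene stay as the last step left them, time stands still between calls to the robot, and variables do not carry over. Pictures are saved under pics/ and viewed, at most 14 in all, crops included, and the job is handed in when it is done.

Besides the shell and the picture viewer there is one more tool, called after ">>>" as name(argument=value, ...) on one line, values as JSON. move_arm: Moves the arm, as the interface text tells. Its arguments: {"type":"object","properties":{"increments":{"type":"array","items":{"type":"array","items":{"type":"number"}}},"grip_force":{"type":"number"}},"required":["increments"]}

```bash
mkdir -p pics
cat > h.py <<'E'
import numpy as np, cv2
from cell import arm, camera, get_calibration, look_for, outline_of
def save(n,p,crop=None,scale=1):
    if crop: p=p[crop[1]:crop[3],crop[0]:crop[2]]
    p=cv2.resize(p,None,fx=scale,fy=scale,interpolation=cv2.INTER_CUBIC)
    cv2.imwrite(f'pics/{n}.png',p[:,:,::-1])
E
python3 - <<'E'
from h import *
print(arm.read_state(), arm.tcp_to_grasp)
for n in('scene','top'):
    p,d=camera(n); save(n,p); np.savez(n,p=p,d=d)
    c=get_calibration(n);print(n,c)
    for t in['runner','magnifier','cellar','plinth_mid','red_thimble_mid']:
        print(t,[(np.round(r['extent']),round(r['p'],2)) for r in look_for(t,n)][:8])
print(get_calibration('wrist'))
E
```

```text
{'t': 0.0, 'joint_positions': array([ 6.68860643e+01,  1.72138195e+01,  8.71815146e+01, -9.84885801e-04,
        7.56699923e+01, -3.81662334e+00]), 'dq': array([ 0.02896128, -0.06681185,  0.06271888, -0.09923246, -0.00336395,
        0.05541706]), 'tau': array([ 6.77444186e-04, -5.31812632e+01, -3.52731407e+01,  7.08115473e-02,
        2.43827188e-02, -1.06435341e-04]), 'eef_pos': array([181.66585275, 518.84521982, 204.89468332]), 'eef_rot': array([-1.79934755e+02, -3.39650006e-03,  1.60702930e+02]), 'contact_force': array([ 0.27822286, -0.14134428,  0.3226643 ]), 'wrist_torque': array([-0.04973016,  0.01963204,  0.01939096]), 'finger_force': 0.0, 'finger_gap': 94.08495737412365} -18.8
scene {'K': array([[358.70303284,   0.        , 256.02792853],
       [  0.        , 358.70303284, 194.53997017],
       [  0.        ,   0.        ,   1.        ]]), 'origin': array([864.22916768, 445.81753448, 534.16980856]), 'attitude': array([-131.19144391,    0.82562848,  138.72667648])}
runner [(array([129., 172., 242., 277.]), 0.62), (array([362., 246., 374., 265.]), 0.23)]
magnifier [(array([12
[... 641 characters left out ...]
 109., 371., 133.]), 0.81)]
cellar []
plinth_mid [(array([351., 183., 372., 201.]), 0.88), (array([212., 109., 373., 142.]), 0.6)]
red_thimble_mid [(array([202., 198., 209., 207.]), 0.51)]
{'K': array([[302.31316532,   0.        , 249.97233387],
       [  0.        , 302.31316532, 194.03318859],
       [  0.        ,   0.        ,   1.        ]]), 'mount': array([[ 1.18269332e-03, -9.71167287e-01, -2.38396102e-01,
         6.87022839e+01],
       [ 9.99999093e-01,  9.95083385e-04,  9.07312710e-04,
        -3.52935611e-01],
       [-6.43928423e-04, -2.38396959e-01,  9.71167584e-01,
        -1.79528098e+02],
       [ 0.00000000e+00,  0.00000000e+00,  0.00000000e+00,
         1.00000000e+00]])}
```

Run:
```python
from h import *
p=np.load('top.npz')['p']; save('topc',p,(120,80,420,300),2.6)
p=np.load('scene.npz')['p']; save('scenec',p,(100,120,400,320),2.6)
```

```text
(no output)
```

View pics/topc.png

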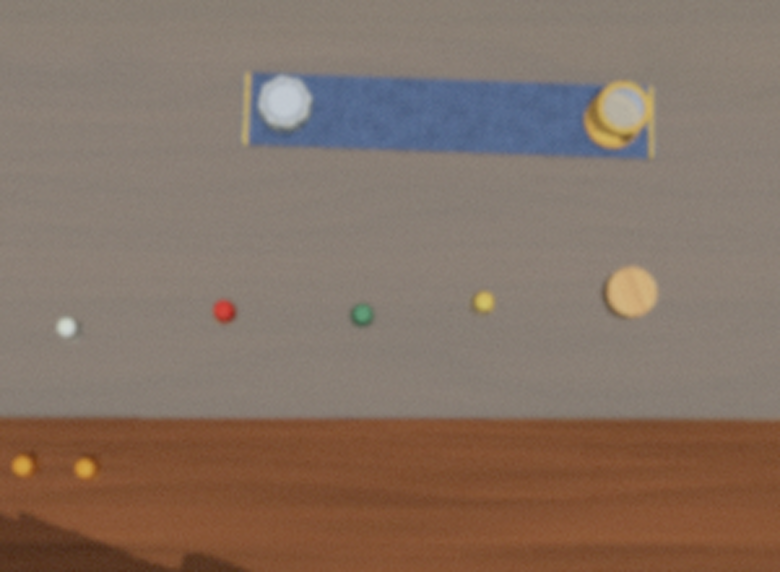

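View pics/scenec.png

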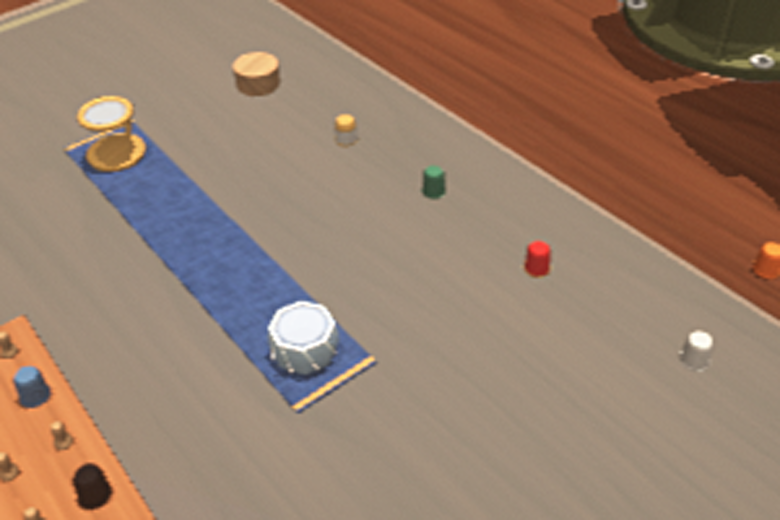

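```bash
cat >> h.py <<'E'
from scipy.spatial.transform import Rotation as R
def pose(n,st=None):
    c=get_calibration(n)
    if n=='wrist':
        T=np.eye(4);T[:3,:3]=R.from_euler('xyz',st['eef_rot'],degrees=True).as_matrix();T[:3,3]=st['eef_pos']
        T=T@c['mount'];return c['K'],T[:3,:3],T[:3,3]
    return c['K'],R.from_euler('xyz',c['attitude'],degrees=True).as_matrix(),c['origin']
def onz(n,uv,z,st=None):
    K,A,o=pose(n,st); uv=np.atleast_2d(np.array(uv,float))
    r=np.c_[uv,np.ones(len(uv))]@np.linalg.inv(K).T@A.T
    return (o+r*((z-o[2])/r[:,2])[:,None])[:,:2]
def cloud(n,d,st=None):
    K,A,o=pose(n,st); v,u=np.mgrid[:384,:512]
    return (np.stack([u,v,np.ones_like(u)],-1)@np.linalg.inv(K).T*d[...,None])@A.T+o
E
python3 - <<'E'
from h import *
f=np.load('top.npz');p,d=f['p'],f['d'];C=cloud('top',d)
hsv=cv2.cvtColor(p,cv2.COLOR_RGB2HSV)
px=lambda x,y:(120+x/2.6,80+y/2.6)
for n,c,z,r in[('silver',(66,327),30,7),('red',(224,311),30,7),('green',(362,314),30,7),('gilt',(484,302),30,7),('plinth',(632,292),30,14),('cellar',(285,102),38,15),('maglens',(622,108),56,14)]:
    u,v=px(*c); ui,vi=int(u),int(v)
    w=C[vi-1:vi+2,ui-1:ui+2].reshape(-1,3)
    print(n,(round(u),round(v)),onz('top',(u,v),z).round(1),np.median(w,0).round(1))
m=cv2.inRange(hsv,(100,80,40),(125,255,255)); 
n,l,s,c=cv2.connectedComponentsWithStats(m);i=1+s[1:,4].argmax();print(s[i])
pts=np.argwhere(l==i)[:,::-1]
rr=cv2.minAreaRect(onz('top',pts,8).astype(np.float32));print(rr,cv2.boxPoints(rr).round(1).tolist())
f=np.load('scene.npz');C2=cloud('scene',f['d'])
ps=lambda x,y:(100+x/2.6,120+y/2.6)
for n,c,z in[('silver',(698,338),30),('red',(538,245),30),('gilt',(345,120),30),('plinth',(257,64),30),('cellar',(303,325),38),('lens',(106,112),56),('rackcorner',(25,318),45)]:
    print(n,onz('scene',ps(*c),z).round(1))
E
```

```text
silver (145, 206) [[437.6 255.8]] [439.5 257.   28.7]
red (206, 200) [[452.3 117.7]] [454.1 117.9  28.8]
green (259, 201) [[450.2  -3.6]] [451.9  -3.2  30.1]
gilt (306, 196) [[ 461.3 -111.1]] [ 461.6 -110.7   31. ]
plinth (363, 192) [[ 470.8 -242. ]] [ 471.1 -241.6   31.1]
cellar (230, 119) [[639.6  65.6]] [640.7  67.1  36.2]
maglens (359, 122) [[ 630.8 -231.8]] [ 633.  -232.1   54.1]
[ 217  110  138   29 2858]
((637.630615234375, -67.10061645507812), (326.97857666015625, 63.22675704956055), 88.30382537841797) [[601.2000122070312, -229.60000610351562], [664.4000244140625, -231.5], [674.0999755859375, 95.4000015258789], [610.9000244140625, 97.30000305175781]]
silver [[439.6 258.4]]
red [[453.6 121.5]]
gilt [[ 463.4 -105. ]]
plinth [[ 470.1 -235.1]]
cellar [[640.3  71.3]]
lens [[ 631.1 -226.5]]
rackcorner [[783.9 -58.5]]
```

Top crop: cellar at (285,102), magnifier (622,108), silver (66,327), red (224,311), green (362,314), gilt (484,302), plinth (632,292); the orange pair at (23,466) and (85,468) are the look-alikes. The white-topped one at full-picture (145,206) is the all-silver one. The gold-topped one at (306,196) is gilt. The scene crop, already enlarged, agrees: (698,338) is silver all over, (345,120) is silver with a gold top.

>>> move_arm(increments=[[0,0,0,0,0,0.14,0],[0,0,0,0,0,0.14,0],[0,0,0,0,0,0.14,0],[0,0,0,0,0,0.14,0],[0,0,0,0,0,0.14,0]], grip_force=10)

```text
t: 1.1
eef_pos: [181.7, 519.1, 205.5]
eef_rot: [180.0, 0.0, 120.3]
contact_force: [-0.1, -0.5, -0.1]
finger_gap: 57.3
finger_force: 0.0
```

>>> move_arm(increments=[[0,0,0,0,0,0.14,0.4],[0,0,0,0,0,0.14,0.4],[0,0,0,0,0,0.14,0.4],[0,0,0,0,0,0.14,0.4],[0,0,0,0,0,0,0.4]])

```text
t: 1.6
eef_pos: [181.7, 519.1, 205.5]
eef_rot: [-180.0, -0.0, 88.4]
contact_force: [0.0, -0.1, 0.5]
finger_gap: 65.6
finger_force: 0.0
```

>>> move_arm(increments=[[-4.4,1.8,0.4,0,0,0,0.4],[-4.4,1.8,0.4,0,0,0,0.4],[-4.4,1.8,0.4,0,0,0,0.4],[-4.4,1.8,0.4,0,0,0,0.4],[-4.4,1.8,0.4,0,0,0,0.4]])

```text
t: 2.1
eef_pos: [266.2, 295.1, 185.4]
eef_rot: [180.0, -0.0, 88.8]
contact_force: [1.0, 0.7, 0.2]
finger_gap: 65.8
finger_force: 0.0
```

>>> move_arm(increments=[[-4.4,1.8,0.4,0,0,0,0.4],[-4.4,1.8,0.4,0,0,0,0.4],[-4.4,1.8,0.4,0,0,0,0.4],[-4.4,1.8,0.4,0,0,0,0.4],[-4.4,1.8,0.4,0,0,0,0.4]])

```text
t: 2.6
eef_pos: [350.6, 72.7, 165.7]
eef_rot: [179.9, -0.0, 88.8]
contact_force: [0.6, 1.3, 0.2]
finger_gap: 65.9
finger_force: 0.0
```

>>> move_arm(increments=[[-4.4,1.8,0.4,0,0,0,0.4],[-4.4,1.8,0.4,0,0,0,0.4],[-4.4,1.8,0.4,0,0,0,0.4],[-4.4,1.8,0.4,0,0,0,0.4],[-4.4,1.8,0.4,0,0,0,0.4]])

```text
t: 3.1
eef_pos: [434.9, -149.9, 145.4]
eef_rot: [180.0, 0.0, 88.8]
contact_force: [0.3, 1.5, 0.2]
finger_gap: 66.1
finger_force: 0.0
```

>>> move_arm(increments=[[-4.4,1.8,0.4,0,0,0,0.4],[-4.4,1.8,0.4,0,0,0,0.4],[0,0,0,0,0,0,0.4],[0,0,0,0,0,0,0.4]])

```text
t: 3.5
eef_pos: [467.9, -237.0, 136.9]
eef_rot: [-179.9, -0.0, 88.6]
contact_force: [0.2, 0.7, 0.1]
finger_gap: 66.0
finger_force: 0.0
```

```bash
cat >> h.py <<'E'
def shot(name):
    st=arm.read_state();p,d=camera('wrist');save(name,p);np.savez(name,p=p,d=d,pos=st['eef_pos'],rot=st['eef_rot'])
    return st,p,d
def go(st,xy,z=None,yaw=88.3):
    r=R.from_euler('xyz',st['eef_rot'],degrees=True)
    t=np.array([*xy,st['eef_pos'][2] if z is None else z])
    rv=(r.inv()*R.from_euler('xyz',[180,0,yaw],degrees=True)).as_rotvec()
    print('go tool cm',(r.inv().apply(t-st['eef_pos'])/10).round(2),'rot',rv.round(4))
def blob(st,C,c,zlo,zhi,rad):
    m=(C[...,2]>zlo)&(C[...,2]<zhi)&(np.hypot(C[...,0]-c[0],C[...,1]-c[1])<rad)
    q=C[m];e,r=cv2.minEnclosingCircle(q[:,:2].astype(np.float32))
    v,u=np.nonzero(m);print('n',m.sum(),'circ',np.round(e,1),round(r,1),'mean',q.mean(0).round(1),'z',np.percentile(q[:,2],[5,95]).round(1),'px',u.mean().round(),v.mean().round())
    return m,q
E
python3 - <<'E'
from h import *
st,p,d=shot('w1');print(st['t'],st['eef_pos'],st['eef_rot'],st['finger_gap'],st['joint_positions'])
C=cloud('wrist',d,st)
blob(st,C,(471,-240),22,40,40)
go(st,(471,-241))
E
```

```text
3.5 [ 467.92006182 -236.98119599  136.89353652] [-1.79945177e+02 -3.60915334e-02  8.86261900e+01] 66.02856698991076 [-3.08638527e+01  1.78815265e+01  9.58268900e+01  4.83346381e-03
  6.63570706e+01 -2.94920008e+01]
n 1543 circ [ 470.2 -240.7] 21.9 mean [ 470.2 -239.9   30.3] z [29.1 31.4] px 252.0 195.0
go tool cm [-0.39  0.32 -0.  ] rot [-0.001  -0.0006  0.0057]
```

View pics/w1.png

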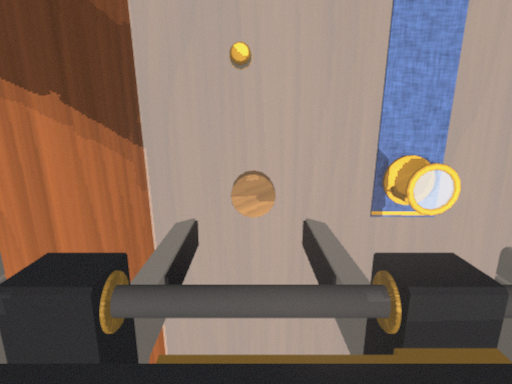

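Wrist view: plinth at (252,195), magnifier at (410,180), gilt top at (240,52). Plinth fits: radius 21.9, top z 30.

>>> move_arm(increments=[[-0.36,0.23,3,0,0,0,0.4],[0,0,4,0,0,0,0.4],[0,0,4,0,0,0,0.4],[0,0,1.7,0,0,0,0.4],[0,0,0,0,0,0,0.4]])

```text
t: 4.05
eef_pos: [469.5, -238.6, 9.0]
eef_rot: [-179.8, -0.1, 88.7]
contact_force: [0.6, 0.2, -0.7]
finger_gap: 65.9
finger_force: 0.0
```

>>> move_arm(increments=[[0,0,0,0,0,0,-1],[0,0,0,0,0,0,-1],[0,0,0,0,0,0,-1],[0,0,0,0,0,0,-1],[0,0,0,0,0,0,-1]], grip_force=12)

```text
t: 4.55
eef_pos: [470.9, -240.4, 11.6]
eef_rot: [179.9, 0.0, 88.5]
contact_force: [-1.2, 2.4, 7.3]
finger_gap: 42.4
finger_force: 12.0
```

Run:
```python
from h import *
st=arm.read_state();print(st['t'],st['eef_pos'],st['eef_rot'],st['finger_gap'],st['finger_force'],st['contact_force'])
```

```text
4.55 [ 470.9269393  -240.42780635   11.60432114] [1.79914974e+02 3.74741625e-02 8.85201108e+01] 42.365045813623404 12.003219723701477 [-1.20169202  2.42272913  7.27147033]
```

Run:
```python
from h import *
f=np.load('w1.npz');st={'eef_pos':f['pos'],'eef_rot':f['rot']};C=cloud('wrist',f['d'],st)
print('lens');blob(st,C,(632,-232),46,70,45)
m=(C[...,2]>8.5)&(C[...,2]<20)&(np.hypot(C[...,0]-632,C[...,1]+232)<40)
print('foot');blob(st,C,(632,-232),9.5,25,40)
h=cv2.cvtColor(f['p'],cv2.COLOR_RGB2HSV);b=cv2.inRange(h,(100,80,30),(125,255,255))>0
b&=C[...,1]>-190;q=C[b];
for lo in range(-190,-20,30):
    s=q[(q[:,1]>lo)&(q[:,1]<lo+30)]
    if len(s):print(lo+15,np.percentile(s[:,0],[1,99]).round(1),np.percentile(s[:,2],50).round(1))
f=np.load('top.npz');C=cloud('top',f['d'])
print('top');blob(st,C,(640,67),30,50,40);blob(st,C,(632,-232),46,70,40)
```

```text
lens
n 2258 circ [ 628.9 -232.3] 24.7 mean [ 629.5 -232.    55. ] z [53.4 56.9] px 432.0 189.0
foot
n 1251 circ [ 631.9 -232.2] 39.8 mean [ 621.5 -226.2   14.2] z [ 9.7 16.9] px 401.0 175.0
-175 [469.6 665.6] 8.5
-145 [600.  666.6] 8.6
-115 [600.9 667.3] 8.6
-85 [601.8 668.4] 8.6
-55 [602.5 668.7] 8.6
top
n 301 circ [639.3  66.7] 23.9 mean [639.5  66.8  36.3] z [31.9 39.8] px 229.0 119.0
n 331 circ [ 631.1 -233.1] 24.9 mean [ 631.4 -232.3   54.7] z [50.9 58.2] px 359.0 121.0
```

>>> move_arm(increments=[[0,0,-3,0,0,0,-1],[0,0,-5,0,0,0,-1],[4.0,3.0,0,0,0,0,-1],[4.0,3.0,0,0,0,0,-1],[4.0,3.0,0,0,0,0,-1]])

```text
t: 5.05
eef_pos: [564.5, -121.4, 91.5]
eef_rot: [179.9, 0.0, 88.5]
contact_force: [0.5, -0.9, 0.2]
finger_gap: 42.9
finger_force: 12.0
```

>>> move_arm(increments=[[4,3.0,0,0,0,0,-1],[0,3,0,0,0,0,-1],[0,0,0,0,0,0,-1]])

```text
t: 5.35
eef_pos: [626.7, -82.9, 90.5]
eef_rot: [179.9, 0.0, 88.7]
contact_force: [-1.1, -0.5, -0.4]
finger_gap: 42.5
finger_force: 12.0
```

Run:
```python
from h import *
st,p,d=shot('w2');print(st['t'],st['eef_pos'],st['eef_rot'],st['finger_gap'],st['finger_force'])
C=cloud('wrist',d,st)
blob(st,C,(640,67),20,50,45)
h=cv2.cvtColor(p,cv2.COLOR_RGB2HSV);b=cv2.inRange(h,(100,80,30),(125,255,255))>0
b&=C[...,0]<700;q=C[b]
for lo in range(-100,100,30):
    s=q[(q[:,1]>lo)&(q[:,1]<lo+30)]
    if len(s):print(lo+15,np.percentile(s[:,0],[1,99]).round(1),np.percentile(s[:,2],50).round(1))
```

```text
5.35 [626.69479722 -82.86279872  90.45948476] [1.79936610e+02 8.53182396e-03 8.86541004e+01] 42.45033427781245 11.999655961990356
n 2192 circ [639.   64.1] 23.9 mean [638.9  55.2  34.9] z [25.7 38.3] px 263.0 17.0
-85 [603.3 668.3] 8.4
-55 [604.2 669.1] 8.4
-25 [604.8 669.9] 8.4
5 [605.4 671.1] 8.4
35 [606.5 672. ] 8.4
65 [606.6 673.4] 8.4
```

View pics/w2.png

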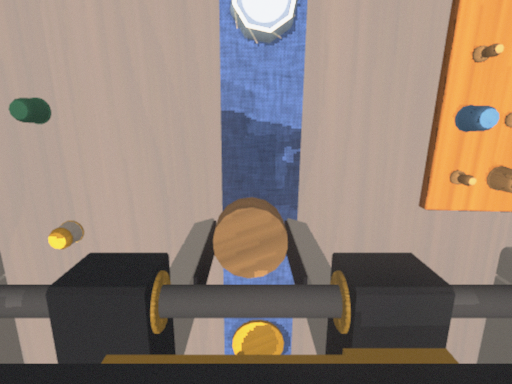

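Wrist view: plinth held at (250,238), upright; cellar at (263,10), magnifier foot at (258,340), rack at right.

Run:
```python
from h import *
f=np.load('w2.npz');st={'eef_pos':f['pos'],'eef_rot':f['rot']};C=cloud('wrist',f['d'],st)
m=C[200:290,190:310,2];print(np.percentile(m,[10,50,90]))
h=cv2.cvtColor(f['p'],cv2.COLOR_RGB2HSV)
s=(cv2.inRange(h,(5,60,60),(22,255,255))>0)&(C[...,2]>95)&(C[...,2]<125)&(np.hypot(C[...,0]-626,C[...,1]+83)<32)
q=C[s];print(s.sum(),cv2.minEnclosingCircle(q[:,:2].astype(np.float32)),np.percentile(q[:,2],[2,50,98]),q.mean(0))
A=np.c_[q[:,:2]-q[:,:2].mean(0),np.ones(len(q))];print('tilt',np.linalg.lstsq(A,q[:,2],rcond=None)[0])
go(arm.read_state(),(635.3,-82.7))
```

```text
[  6.9504184  108.95424457 151.28282639]
4544 ((626.5643310546875, -82.97364807128906), 22.472009658813477) [ 98.63954978 109.00270808 110.29993618] [626.63633977 -80.82499384 108.47142827]
tilt [-2.83532546e-03 -7.47814412e-02  1.08471428e+02]
go tool cm [ 0.12  1.01 -0.  ] rot [-0.0001  0.      0.005 ]
```

>>> move_arm(increments=[[0.02,0.87,0,0,0,0,-1],[0,0,3.5,0,0,0,-1],[0,0,3,0,0,0,-1],[0,0,1.1,0,0,0,-1],[0,0,0,0,0,0,-1]])

```text
t: 5.9
eef_pos: [632.5, -84.7, 13.7]
eef_rot: [-179.9, -0.0, 88.5]
contact_force: [0.4, 0.1, -0.7]
finger_gap: 42.7
finger_force: 12.0
```

>>> move_arm(increments=[[0,0,0,0,0,0,-1],[0,0,0,0,0,0,0.3],[0,0,0,0,0,0,0.3],[0,0,0,0,0,0,0.3]])

```text
t: 6.3
eef_pos: [633.5, -84.3, 15.2]
eef_rot: [179.9, 0.0, 88.5]
contact_force: [-0.4, 0.1, -0.2]
finger_gap: 60.4
finger_force: 0.0
```

>>> move_arm(increments=[[0,0,-3,0,0,0,0.3],[0,0,-5,0,0,0,0.3],[0,0,-4,0,0,0,0.3],[0,0,0,0,0,0,0.3],[0,0,0,0,0,0,0.3]])

```text
t: 6.8
eef_pos: [633.4, -84.2, 135.2]
eef_rot: [179.9, 0.0, 88.5]
contact_force: [0.1, 0.1, -0.0]
finger_gap: 60.9
finger_force: 0.0
```

Run:
```python
from h import *
st,p,d=shot('w3');print(st['t'],st['eef_pos'],st['eef_rot'],st['finger_gap'],st['finger_force'])
C=cloud('wrist',d,st)
blob(st,C,(635,-83),25,45,30)
print('cellar');blob(st,C,(640,67),30,50,45)
h=cv2.cvtColor(p,cv2.COLOR_RGB2HSV);b=cv2.inRange(h,(100,80,30),(125,255,255))>0
b&=C[...,0]<700;q=C[b]
for lo in range(-130,100,30):
    s=q[(q[:,1]>lo)&(q[:,1]<lo+30)]
    if len(s):print(lo+15,np.percentile(s[:,0],[1,99]).round(1),np.percentile(s[:,2],50).round(1))
go(st,(453.2,118.3),150)
```

```text
6.8 [633.44623209 -84.24688879 135.2197317 ] [1.79904295e+02 1.55541369e-02 8.85134493e+01] 60.900204730712495 0.0
n 1578 circ [633.7 -85. ] 21.9 mean [633.6 -84.1  32.3] z [31.1 33.5] px 250.0 193.0
cellar
n 2262 circ [639.9  66.8] 24.3 mean [639.6  63.2  36.6] z [32.3 38.4] px 253.0 22.0
-115 [602.2 667.1] 8.4
-85 [602.9 668.2] 8.4
-55 [604.5 669.1] 8.4
-25 [605.  670.1] 8.4
5 [605.6 670.9] 8.4
35 [606.7 671.8] 8.4
65 [606.7 673.4] 8.4
95 [607.5 674.2] 8.5
go tool cm [ 19.78 -18.54  -1.51] rot [0.0017 0.0003 0.0037]
```

View pics/w3.png

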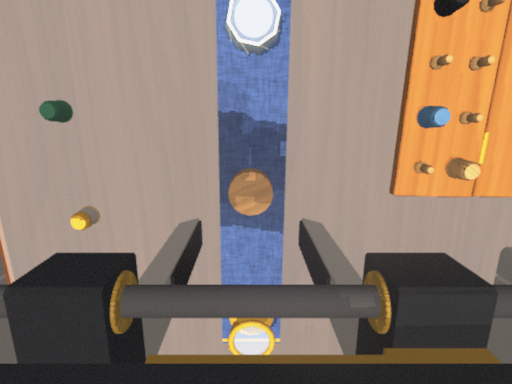

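Plinth at (250,193) stands on the runner, about 2.5 mm short of the middle; I regrip and shift it.

>>> move_arm(increments=[[0,0,5,0,0,0,0.3],[0,0,4,0,0,0,0.3],[0,0,3,0,0,0,0.3],[0,0,0,0,0,0,0.3],[0,0,0,0,0,0,-1]])

```text
t: 7.35
eef_pos: [632.2, -84.1, 12.5]
eef_rot: [-179.8, -0.0, 88.5]
contact_force: [0.4, 0.2, 1.5]
finger_gap: 56.3
finger_force: 0.0
```

>>> move_arm(increments=[[0,0,0,0,0,0,-1],[0,0,0,0,0,0,-1],[0,0,-0.15,0,0,0,-1],[0.17,0.18,0,0,0,0,-1],[0,0,0,0,0,0,-1]])

```text
t: 7.85
eef_pos: [635.3, -82.4, 16.2]
eef_rot: [180.0, 0.0, 88.5]
contact_force: [0.2, 0.2, -0.2]
finger_gap: 42.8
finger_force: 12.0
```

>>> move_arm(increments=[[0,0,0,0,0,0,-1],[0,0,0.15,0,0,0,-1],[0,0,0,0,0,0,-1],[0,0,0,0,0,0,-1]])

```text
t: 8.25
eef_pos: [635.0, -82.6, 14.4]
eef_rot: [-180.0, -0.0, 88.5]
contact_force: [-0.0, -0.3, 0.5]
finger_gap: 42.7
finger_force: 12.0
```

>>> move_arm(increments=[[0,0,0,0,0,0,0.3],[0,0,0,0,0,0,0.3],[0,0,0,0,0,0,0.3],[0,0,-3,0,0,0,0.3],[0,0,-5,0,0,0,0.3]])

```text
t: 8.75
eef_pos: [633.4, -82.3, 92.3]
eef_rot: [-179.6, -0.1, 88.5]
contact_force: [0.3, -0.3, 0.5]
finger_gap: 60.9
finger_force: 0.0
```

>>> move_arm(increments=[[0,0,-4,0,0,0,0],[0,0,0,0,0,0,0],[0,0,0,0,0,0,0]])

```text
t: 9.05
eef_pos: [635.2, -82.7, 135.0]
eef_rot: [179.9, 0.0, 88.5]
contact_force: [-0.2, 0.3, -0.8]
finger_gap: 47.1
finger_force: 0.0
```

Run:
```python
from h import *
st,p,d=shot('w4');print(st['t'],st['eef_pos'],st['eef_rot'],st['finger_gap'],st['finger_force'])
C=cloud('wrist',d,st)
blob(st,C,(635,-83),25,45,30)
print('cellar');blob(st,C,(640,67),30,50,45)
h=cv2.cvtColor(p,cv2.COLOR_RGB2HSV);b=cv2.inRange(h,(100,80,30),(125,255,255))>0
b&=C[...,0]<700;q=C[b]
for lo in range(-130,-40,30):
    s=q[(q[:,1]>lo)&(q[:,1]<lo+30)]
    if len(s):print(lo+15,np.percentile(s[:,0],[1,99]).round(1),np.percentile(s[:,2],50).round(1))
go(st,(453.2,118.3),130)
```

```text
9.05 [635.23571102 -82.67000247 134.97948987] [1.79921670e+02 1.36972630e-02 8.85073933e+01] 47.05085860342332 0.0
n 1584 circ [634.6 -83.3] 21.8 mean [634.7 -82.6  32.2] z [31.1 33.4] px 249.0 193.0
cellar
n 2352 circ [639.8  66.3] 23.8 mean [639.7  63.8  36.6] z [32.3 38.5] px 251.0 23.0
-115 [601.9 667.7] 8.4
-85 [603.1 668.8] 8.4
-55 [604.1 668.9] 8.4
go tool cm [ 19.62 -18.72   0.47] rot [0.0014 0.0002 0.0036]
```

>>> move_arm(increments=[[3.3,-3.1,0,0,0,0,0],[3.3,-3.1,0,0,0,0,0],[3.3,-3.1,0,0,0,0,0],[3.3,-3.1,0,0,0,0,0],[3.3,-3.1,0,0,0,0,0]])

```text
t: 9.6
eef_pos: [482.3, 87.4, 132.9]
eef_rot: [-179.8, 0.0, 88.5]
contact_force: [-0.3, 1.3, 0.7]
finger_gap: 47.2
finger_force: 0.0
```

>>> move_arm(increments=[[3.2,-3.1,0.5,0,0,0,0],[0,0,0,0,0,0,0],[0,0,0,0,0,0,0],[0,0,0,0,0,0,0]])

```text
t: 10.0
eef_pos: [454.6, 118.6, 128.9]
eef_rot: [-179.9, 0.0, 88.5]
contact_force: [0.3, -0.6, 0.8]
finger_gap: 46.9
finger_force: 0.0
```

Run:
```python
from h import *
st,p,d=shot('w5');print(st['t'],st['eef_pos'],st['eef_rot'],st['finger_gap'])
C=cloud('wrist',d,st)
m,q=blob(st,C,(453,118),12,40,20)
m,q=blob(st,C,(453,118),28.5,40,20)
h=cv2.cvtColor(p,cv2.COLOR_RGB2HSV)
print('colour',h[m].mean(0))
go(st,q.mean(0)[:2],10)
```

```text
10.0 [454.56267765 118.63171166 128.87607019] [-1.79949180e+02  1.68820612e-02  8.84799700e+01] 46.851045036760304
n 330 circ [452.8 120.7] 9.4 mean [452.9 122.2  26.9] z [15.5 30.5] px 248.0 190.0
n 178 circ [452.7 120.5] 7.8 mean [453.  120.4  29.7] z [28.7 30.6] px 248.0 192.0
colour [  1.52247191 186.33146067 195.63483146]
go tool cm [ 0.17 -0.15 11.89] rot [-0.0009  0.0003  0.0031]
```

View pics/w5.png

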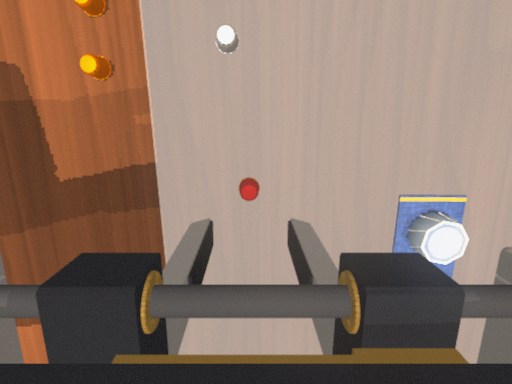

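Red thimble at (249,189), silver at (227,38), orange look-alikes at (95,5) and (97,67); red confirmed by hue.

>>> move_arm(increments=[[0.16,-0.16,4,0,0,0,0],[0,0,4,0,0,0,0],[0,0,3.6,0,0,0,0],[0,0,0,0,0,0,0],[0,0,0,0,0,0,0]])

```text
t: 10.55
eef_pos: [453.1, 120.3, 13.9]
eef_rot: [-180.0, 0.0, 88.5]
contact_force: [-0.2, 0.3, 1.0]
finger_gap: 46.8
finger_force: 0.0
```

>>> move_arm(increments=[[0,0,0,0,0,0,-1],[0,0,0,0,0,0,-1],[0,0,0,0,0,0,-1],[0,0,0,0,0,0,-1],[0,0,0,0,0,0,-1]], grip_force=10)

```text
t: 11.05
eef_pos: [453.1, 120.9, 14.1]
eef_rot: [179.9, -0.0, 88.5]
contact_force: [-0.7, -1.8, 5.9]
finger_gap: 18.8
finger_force: 10.2
```

>>> move_arm(increments=[[0,0,-3,0,0,0,-1],[0,0,-4,0,0,0,-1],[0,0,-3,0,0,0,-1],[0,0,0,0,0,0,-1],[0,0,0,0,0,0,-1]])

```text
t: 11.55
eef_pos: [452.7, 120.8, 113.5]
eef_rot: [180.0, -0.0, 88.5]
contact_force: [0.3, -0.3, -0.6]
finger_gap: 18.6
finger_force: 10.0
```

Run:
```python
from h import *
st,p,d=shot('w6');print(st['t'],st['eef_pos'],st['eef_rot'],st['finger_gap'],st['finger_force'])
C=cloud('wrist',d,st)
h=cv2.cvtColor(p,cv2.COLOR_RGB2HSV)
m=((h[...,0]<8)|(h[...,0]>172))&(h[...,1]>150)&(np.hypot(C[...,0]-453,C[...,1]-120)<25)&(C[...,2]>80)
q=C[m];print(len(q),q.mean(0),np.percentile(q[:,2],[2,50,98]));t=q[q[:,2]>np.percentile(q[:,2],98)-2.5];print('top',t.mean(0))
go(st,(634.7,-83))
```

```text
11.55 [452.68448354 120.83512163 113.54860188] [ 1.79955127e+02 -9.09209536e-03  8.85139763e+01] 18.601272821244358 9.972243717347737
950 [452.83732087 123.89587194 123.9839813 ] [107.98001243 127.41146987 130.13964748]
top [452.53195296 120.87883179 128.94307534]
go tool cm [-1.990e+01  1.872e+01  1.000e-02] rot [ 0.0008 -0.0002  0.0037]
```

View pics/w6.png

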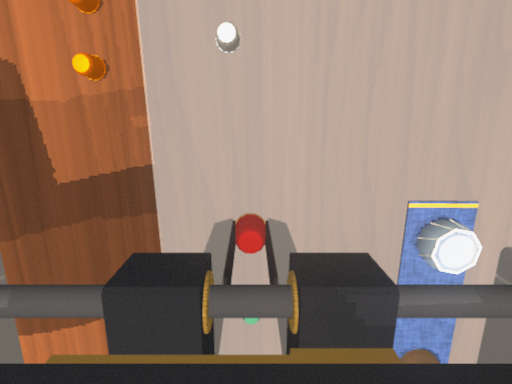

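Red held upright at (250,233) between the fingers.

>>> move_arm(increments=[[-3.3,3.1,0,0,0,0,-1],[-3.3,3.1,0,0,0,0,-1],[-3.3,3.1,0,0,0,0,-1],[-3.3,3.1,0,0,0,0,-1],[-3.3,3.1,0,0,0,0,-1]])

```text
t: 12.1
eef_pos: [603.7, -49.7, 111.6]
eef_rot: [-179.9, -0.0, 88.5]
contact_force: [-0.3, 1.1, -0.3]
finger_gap: 18.8
finger_force: 10.0
```

>>> move_arm(increments=[[-3.4,3.2,3,0,0,0,-1],[0,0,2,0,0,0,-1],[0,0,0,0,0,0,-1],[0,0,0,0,0,0,-1],[0,0,0,0,0,0,-1]])

```text
t: 12.6
eef_pos: [631.6, -78.9, 67.5]
eef_rot: [179.9, 0.0, 88.6]
contact_force: [-0.0, 0.1, -0.3]
finger_gap: 19.0
finger_force: 10.0
```

Run:
```python
from h import *
st,p,d=shot('w7');print(st['t'],st['eef_pos'],st['eef_rot'],st['finger_gap'],st['finger_force'])
C=cloud('wrist',d,st)
blob(st,C,(634.7,-83),28,36,26)
h=cv2.cvtColor(p,cv2.COLOR_RGB2HSV)
m=((h[...,0]<8)|(h[...,0]>172))&(h[...,1]>150)&(np.hypot(C[...,0]-634,C[...,1]+83)<25)&(C[...,2]>50)
q=C[m];print(len(q),np.percentile(q[:,2],[2,50,98]));t=q[q[:,2]>np.percentile(q[:,2],98)-2.5];print('top',t.mean(0))
go(st,(634.7,-83),40)
```

```text
12.6 [631.57618026 -78.88786779  67.5151722 ] [1.79933104e+02 9.05178782e-03 8.85631503e+01] 19.022739264866214 9.97248600848252
n 1203 circ [634.7 -82.9] 21.8 mean [635.5 -72.7  32.2] z [31.  33.4] px 255.0 207.0
965 [62.18171745 81.2494459  83.97982414]
top [631.41634897 -78.84422054  82.86888249]
go tool cm [-0.4   0.32  2.75] rot [0.0012 0.0002 0.0046]
```

>>> move_arm(increments=[[-0.4,0.32,0,0,0,0,-1],[0,0,1.5,0,0,0,-1],[0,0,1.2,0,0,0,-1],[0,0,0,0,0,0,-1],[0,0,0,0,0,0,-1]])

```text
t: 13.15
eef_pos: [634.0, -83.5, 38.6]
eef_rot: [-179.9, -0.0, 88.5]
contact_force: [-0.7, 0.4, 0.3]
finger_gap: 19.6
finger_force: 10.0
```

Run:
```python
from h import *
st=arm.read_state();print(st['eef_pos'],st['contact_force'],st['finger_gap']);go(st,(634.7,-83),39.6)
```

```text
[634.01355692 -83.47363453  38.56320073] [-0.66478894  0.40369183  0.32520162] 19.58225032372206
go tool cm [ 0.05  0.07 -0.1 ] rot [-0.0016 -0.0002  0.0037]
```

>>> move_arm(increments=[[0,0,0,0,0,0,-0.3],[0,0,0,0,0,0,-0.3],[0,0,0,0,0,0,-0.1],[0,0,0,0,0,0,0]])

```text
t: 13.55
eef_pos: [634.5, -83.6, 39.5]
eef_rot: [180.0, 0.0, 88.5]
contact_force: [-0.5, -0.4, -0.5]
finger_gap: 44.9
finger_force: 0.0
```

>>> move_arm(increments=[[0,0,-3,0,0,0,0],[0,0,-5,0,0,0,0],[0,0,-3,0,0,0,0],[0,0,0,0,0,0,0],[0,0,0,0,0,0,0]])

```text
t: 14.05
eef_pos: [634.4, -83.6, 149.5]
eef_rot: [180.0, 0.0, 88.5]
contact_force: [-0.1, -0.3, -0.7]
finger_gap: 46.7
finger_force: 0.0
```

Run:
```python
from h import *
st,p,d=shot('w8');print(st['t'],st['eef_pos'],st['eef_rot'],st['finger_gap'],st['finger_force'])
C=cloud('wrist',d,st)
print('plinth');blob(st,C,(634.7,-83),28,36,26)
print('red');blob(st,C,(634.7,-83),54,60,26)
print('cellar');blob(st,C,(640,67),30,50,45)
go(st,(438.6,257),130)
```

```text
14.05 [634.43391311 -83.61851705 149.4544713 ] [1.79969524e+02 7.31140620e-03 8.85109652e+01] 46.74674681383992 0.0
plinth
n 1069 circ [634.6 -83.2] 21.7 mean [634.8 -81.4  32.4] z [31.1 33.9] px 250.0 188.0
red
n 205 circ [634.  -84.3] 7.9 mean [634.1 -84.   55.6] z [54.3 56.8] px 249.0 196.0
cellar
n 2283 circ [639.8  66.4] 24.2 mean [639.7  65.3  36.6] z [32.6 38.4] px 251.0 25.0
go tool cm [ 33.54 -20.46   1.93] rot [0.0005 0.0001 0.0037]
```

View pics/w8.png

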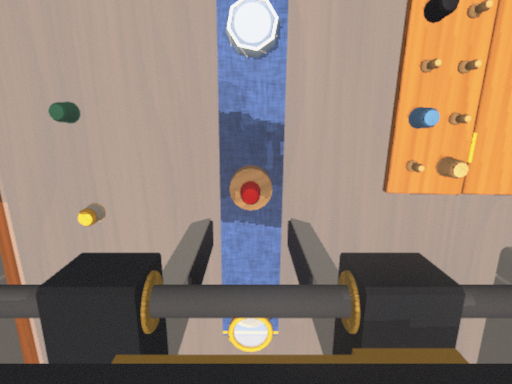

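Red stands on the plinth at (250,192), about 1 mm off centre. Next the silver one.

>>> move_arm(increments=[[4.2,-2.55,0,0,0,0,0],[4.2,-2.55,0,0,0,0,0],[4.2,-2.55,0,0,0,0,0],[4.2,-2.55,0,0,0,0,0],[4.2,-2.55,0,0,0,0,0]])

```text
t: 14.6
eef_pos: [510.5, 130.9, 147.9]
eef_rot: [-179.9, 0.0, 88.5]
contact_force: [1.2, 1.6, 0.3]
finger_gap: 46.8
finger_force: 0.0
```

>>> move_arm(increments=[[4.2,-2.55,1,0,0,0,0],[4.2,-2.55,1,0,0,0,0],[4.2,-2.55,0,0,0,0,0],[0,0,0,0,0,0,0],[0,0,0,0,0,0,0]])

```text
t: 15.1
eef_pos: [438.5, 257.7, 128.3]
eef_rot: [-179.9, 0.1, 88.6]
contact_force: [0.5, 0.0, 0.4]
finger_gap: 46.8
finger_force: 0.0
```

Run:
```python
from h import *
st,p,d=shot('w9');print(st['t'],st['eef_pos'],st['eef_rot'],st['finger_gap'],st['joint_positions'].round())
C=cloud('wrist',d,st)
m,q=blob(st,C,(439,257),12,40,20)
m,q=blob(st,C,(439,257),27.5,40,20)
print('colour',cv2.cvtColor(p,cv2.COLOR_RGB2HSV)[m].mean(0))
go(st,q.mean(0)[:2],13.5)
```

```text
15.1 [438.54931473 257.68801657 128.32064165] [-1.79897912e+02  6.30775884e-02  8.86357099e+01] 46.79660335658083 [26. 17. 99. -0. 65. 28.]
n 332 circ [437.  257.7] 9.5 mean [437.1 259.2  26.8] z [15.9 30.5] px 248.0 192.0
n 213 circ [437.2 257.9] 8.3 mean [437.2 257.8  29.4] z [27.8 30.7] px 249.0 194.0
colour [ 14.49295775  38.78873239 180.01408451]
go tool cm [ 0.02 -0.11 11.48] rot [-0.0018  0.0011  0.0059]
```

View pics/w9.png

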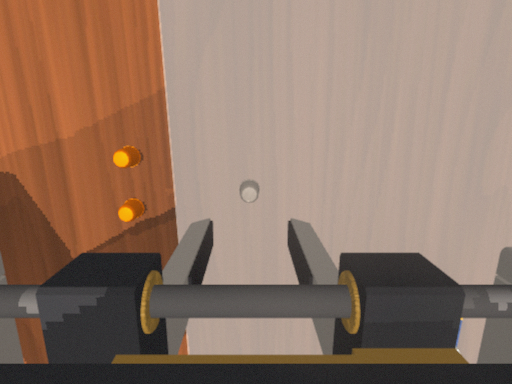

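Silver at (249,193), grey all over; orange look-alikes at (127,157) and (131,210) clear of the gripper.

>>> move_arm(increments=[[0,-0.1,4,0,0,0,0],[0,0,4,0,0,0,0],[0,0,3.5,0,0,0,0],[0,0,0,0,0,0,0],[0,0,0,0,0,0,0]])

```text
t: 15.65
eef_pos: [439.0, 256.5, 14.9]
eef_rot: [-180.0, 0.0, 88.4]
contact_force: [1.0, 0.1, 0.6]
finger_gap: 46.9
finger_force: 0.0
```

>>> move_arm(increments=[[0,0,0,0,0,0,-1],[0,0,0,0,0,0,-1],[0,0,0,0,0,0,-1],[0,0,0,0,0,0,-1],[0,0,0,0,0,0,-1]])

```text
t: 16.15
eef_pos: [438.7, 257.5, 15.1]
eef_rot: [179.9, -0.0, 88.5]
contact_force: [-0.7, -0.1, 6.5]
finger_gap: 18.6
finger_force: 10.2
```

>>> move_arm(increments=[[0,0,-3,0,0,0,-1],[0,0,-4,0,0,0,-1],[0,0,-5,0,0,0,-1],[0,0,0,0,0,0,-1],[0,0,0,0,0,0,-1]])

```text
t: 16.65
eef_pos: [438.6, 257.5, 135.1]
eef_rot: [179.9, -0.0, 88.5]
contact_force: [-0.0, 0.3, -1.8]
finger_gap: 18.5
finger_force: 10.0
```

Run:
```python
from h import *
st,p,d=shot('w10');print(st['t'],st['eef_pos'],st['eef_rot'],st['finger_gap'],st['finger_force'])
C=cloud('wrist',d,st);e=st['eef_pos']
m=(np.abs(C[...,0]-e[0])<7)&(C[...,1]>e[1]-8)&(C[...,1]<e[1]+15)&(C[...,2]>e[2]+10)&(C[...,2]<e[2]+25)
q=C[m];print(len(q),np.percentile(q[:,2],[50,98])-e[2],q.mean(0)-e)
go(st,(632.6,-157.8))
```

```text
16.65 [438.59374572 257.50336705 135.05856092] [ 1.79909069e+02 -4.79608796e-02  8.85170470e+01] 18.46835037342199 9.971285984242968
584 [14.13703336 15.75264339] [-0.22617075  1.38437773 13.80817957]
go tool cm [-41.01  20.47  -0.  ] rot [ 0.0016 -0.0008  0.0038]
```

>>> move_arm(increments=[[-4.1,2.05,0,0,0,0,-1],[-4.1,2.05,0,0,0,0,-1],[-4.1,2.05,0,0,0,0,-1],[-4.1,2.05,0,0,0,0,-1],[-4.1,2.05,0,0,0,0,-1]])

```text
t: 17.2
eef_pos: [535.3, 47.9, 132.7]
eef_rot: [-179.8, 0.0, 88.5]
contact_force: [1.4, 1.7, 0.6]
finger_gap: 18.6
finger_force: 10.0
```

>>> move_arm(increments=[[-4.1,2.05,0,0,0,0,-1],[-4.1,2.05,0,0,0,0,-1],[-4.1,2.05,0,0,0,0,-1],[-4.1,2.05,0,0,0,0,-1],[-4.1,2.05,0,0,0,0,-1]])

```text
t: 17.7
eef_pos: [632.5, -159.5, 132.1]
eef_rot: [-179.8, -0.1, 88.5]
contact_force: [1.2, 0.7, 0.1]
finger_gap: 18.8
finger_force: 10.0
```

>>> move_arm(increments=[[0,0,3,0,0,0,-1],[0,0,3,0,0,0,-1],[0,0,0,0,0,0,-1],[0,0,0,0,0,0,-1],[0,0,0,0,0,0,-1]])

```text
t: 18.2
eef_pos: [633.3, -157.7, 75.8]
eef_rot: [179.9, 0.0, 88.5]
contact_force: [-0.2, -0.0, 0.4]
finger_gap: 19.0
finger_force: 10.0
```

Run:
```python
from h import *
st,p,d=shot('w11');print(st['t'],st['eef_pos'],st['eef_rot'],st['finger_gap'],st['finger_force'])
C=cloud('wrist',d,st);e=st['eef_pos']
m=(np.abs(C[...,0]-e[0])<7)&(C[...,1]>e[1]-8)&(C[...,1]<e[1]+15)&(C[...,2]>e[2]+10)&(C[...,2]<e[2]+25)
q=C[m];print(len(q),np.percentile(q[:,2],[50,98])-e[2],q.mean(0)-e)
print('plinth');blob(st,C,(634.7,-83),28,36,26)
print('red');blob(st,C,(634.7,-83),54,60,26)
go(st,(632.6,-157.8),17)
```

```text
18.2 [ 633.25834751 -157.73485141   75.81978869] [1.79912712e+02 2.55975041e-02 8.85337053e+01] 18.99876589515536 9.971579628136169
580 [14.08349211 15.59817006] [-0.15494679  1.42071695 13.76757452]
plinth
n 2359 circ [634.7 -83.5] 22.0 mean [634.8 -82.8  32.4] z [31.2 33.8] px 249.0 110.0
red
n 458 circ [634.2 -84.6] 8.0 mean [634.1 -84.4  55.6] z [54.4 56.8] px 248.0 112.0
go tool cm [-0.01 -0.07  5.88] rot [0.0015 0.0004 0.0041]
```

View pics/w11.png

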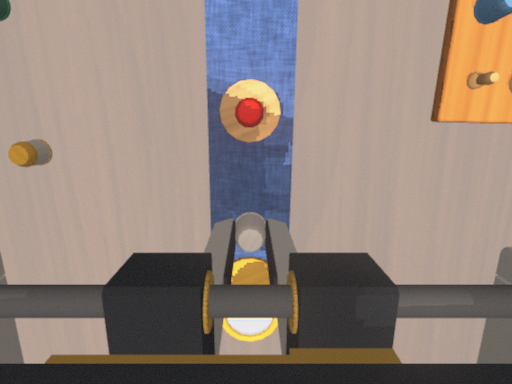

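Silver held upright at (250,230), in line with plinth (250,111) and magnifier (250,325); gripper clear of the magnifier.

>>> move_arm(increments=[[-0.01,-0.06,2.5,0,0,0,-1],[0,0,2.2,0,0,0,-1],[0,0,1.1,0,0,0,-1],[0,0,0,0,0,0,-1],[0,0,0,0,0,0,-1]])

```text
t: 18.75
eef_pos: [632.7, -158.0, 17.7]
eef_rot: [179.9, 0.0, 88.5]
contact_force: [-0.4, 0.6, 0.4]
finger_gap: 18.6
finger_force: 10.0
```

Run:
```python
from h import *
st=arm.read_state();print(st['eef_pos'],st['contact_force'],st['finger_gap'])
```

```text
[ 632.66907294 -157.9962967    17.67840073] [-0.40873406  0.63355763  0.36055606] 18.626355677521442
```

>>> move_arm(increments=[[0,0,0.08,0,0,0,-1],[0,0,0,0,0,0,-0.3],[0,0,0,0,0,0,-0.3],[0,0,0,0,0,0,-0.1],[0,0,0,0,0,0,0]])

```text
t: 19.25
eef_pos: [632.1, -157.9, 15.8]
eef_rot: [180.0, 0.0, 88.5]
contact_force: [-0.0, 0.5, -1.0]
finger_gap: 44.7
finger_force: 0.0
```

>>> move_arm(increments=[[0,0,-3,0,0,0,0],[0,0,-5,0,0,0,0],[0,0,-5,0,0,0,0],[0,0,0,0,0,0,0],[0,0,0,0,0,0,0]])

```text
t: 19.75
eef_pos: [632.4, -158.0, 146.6]
eef_rot: [179.9, 0.0, 88.5]
contact_force: [-0.4, 0.2, 0.4]
finger_gap: 46.9
finger_force: 0.0
```

Run:
```python
from h import *
st,p,d=shot('w12');print(st['t'],st['eef_pos'],st['eef_rot'],st['finger_gap'],st['finger_force'])
C=cloud('wrist',d,st)
print('plinth');blob(st,C,(634.7,-83),28,36,26)
print('silver');blob(st,C,(632.6,-158),29,40,20)
print('gilt');blob(st,C,(462,-110),28.5,40,20)
go(st,(461.5,-110.5),130)
```

```text
19.75 [ 632.36442025 -158.0081968   146.60004611] [1.79890822e+02 3.07757739e-02 8.85088165e+01] 46.90063236080673 0.0
plinth
n 1378 circ [634.5 -83.6] 21.9 mean [634.7 -82.9  32.5] z [31.2 33.9] px 250.0 113.0
silver
n 195 circ [ 632.  -158.1] 8.4 mean [ 632.2 -157.8   31.4] z [29.5 32.8] px 249.0 190.0
gilt
n 196 circ [ 462.1 -110.5] 8.0 mean [ 462.  -110.6   29.9] z [28.8 31.1] px 73.0 147.0
go tool cm [  4.31 -17.21   1.62] rot [0.0019 0.0005 0.0036]
```

>>> move_arm(increments=[[1.1,-4.3,0,0,0,0,0],[1.1,-4.3,0,0,0,0,0],[1.05,-4.3,0.8,0,0,0,0],[1.05,-4.25,0.8,0,0,0,0],[0,0,0,0,0,0,0]])

```text
t: 20.3
eef_pos: [456.0, -108.6, 126.4]
eef_rot: [-179.6, -0.1, 88.5]
contact_force: [-0.0, -0.0, 1.0]
finger_gap: 46.9
finger_force: 0.0
```

>>> move_arm(increments=[[0,0,0,0,0,0,0],[0,0,0,0,0,0,0]])

```text
t: 20.5
eef_pos: [462.6, -110.8, 129.5]
eef_rot: [180.0, 0.0, 88.5]
contact_force: [-0.2, -0.2, 0.4]
finger_gap: 47.0
finger_force: 0.0
```

Run:
```python
from h import *
st,p,d=shot('w13');print(st['t'],st['eef_pos'],st['eef_rot'],st['finger_gap'])
C=cloud('wrist',d,st)
m,q=blob(st,C,(462,-110),28,40,20)
print('colour',cv2.cvtColor(p,cv2.COLOR_RGB2HSV)[m].mean(0))
go(st,q.mean(0)[:2],14)
```

```text
20.5 [ 462.62229252 -110.75269344  129.49848209] [1.79991756e+02 1.67522285e-03 8.85042621e+01] 46.96295982504152
n 216 circ [ 461.3 -110.2] 8.3 mean [ 461.3 -110.1   29.8] z [28.4 31.1] px 248.0 193.0
colour [ 17.97222222 156.2962963  185.15740741]
go tool cm [ 0.07 -0.14 11.55] rot [0.0001 0.     0.0036]
```

View pics/w13.png

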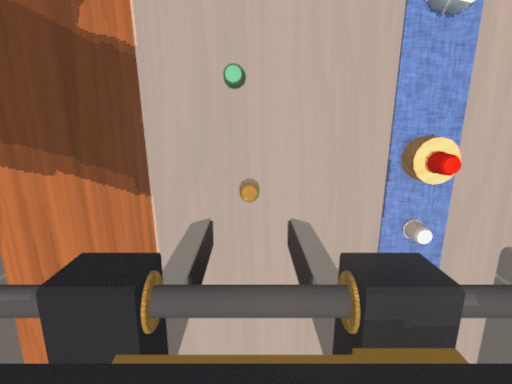

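Gilt, gold-topped, at (249,192); green at (233,75); silver stands on the runner at (418,232), red on the plinth at (440,162).

>>> move_arm(increments=[[0.06,-0.12,4,0,0,0,0],[0,0,4,0,0,0,0],[0,0,3.5,0,0,0,0],[0,0,0,0,0,0,0],[0,0,0,0,0,0,0]])

```text
t: 21.05
eef_pos: [461.2, -110.0, 15.1]
eef_rot: [-180.0, -0.0, 88.5]
contact_force: [0.1, -0.5, 1.3]
finger_gap: 47.0
finger_force: 0.0
```

>>> move_arm(increments=[[0,0,0,0,0,0,-1],[0,0,0,0,0,0,-1],[0,0,0,0,0,0,-1],[0,0,0,0,0,0,-1],[0,0,0,0,0,0,-1]])

```text
t: 21.55
eef_pos: [461.0, -110.0, 15.3]
eef_rot: [179.9, 0.0, 88.5]
contact_force: [-0.5, -0.0, 6.7]
finger_gap: 18.9
finger_force: 10.2
```

>>> move_arm(increments=[[0,0,-3,0,0,0,-1],[0,0,-4,0,0,0,-1],[0,0,-5,0,0,0,-1],[0,0,0,0,0,0,-1],[0,0,0,0,0,0,-1]])

```text
t: 22.05
eef_pos: [460.8, -109.9, 135.3]
eef_rot: [179.9, 0.0, 88.5]
contact_force: [0.1, 0.2, -0.1]
finger_gap: 18.5
finger_force: 10.0
```

Run:
```python
from h import *
st,p,d=shot('w14');print(st['t'],st['eef_pos'],st['eef_rot'],st['finger_gap'],st['finger_force'])
C=cloud('wrist',d,st);e=st['eef_pos']
m=(np.abs(C[...,0]-e[0])<7)&(C[...,1]>e[1]-8)&(C[...,1]<e[1]+15)&(C[...,2]>e[2]+10)&(C[...,2]<e[2]+25)
q=C[m];print(len(q),np.percentile(q[:,2],[50,98])-e[2],q.mean(0)-e)
go(st,(637.2,-8.4))
```

```text
22.05 [ 460.80558976 -109.89611467  135.26640222] [1.79896072e+02 3.05579375e-02 8.85102018e+01] 18.48800233135622 9.972390524417278
603 [14.30201213 15.83200341] [-0.13298384  1.30363735 14.01418022]
go tool cm [10.6  17.37  0.03] rot [0.0018 0.0005 0.0037]
```

>>> move_arm(increments=[[2.1,3.45,0,0,0,0,-1],[2.1,3.45,0,0,0,0,-1],[2.1,3.5,0,0,0,0,-1],[2.1,3.5,0,0,0,0,-1],[2.2,3.5,0,0,0,0,-1]])

```text
t: 22.6
eef_pos: [637.8, -7.4, 132.3]
eef_rot: [-179.8, -0.0, 88.5]
contact_force: [-0.1, 0.0, -0.1]
finger_gap: 18.7
finger_force: 10.0
```

>>> move_arm(increments=[[0,0,3,0,0,0,-1],[0,0,3,0,0,0,-1],[0,0,0,0,0,0,-1],[0,0,0,0,0,0,-1],[0,0,0,0,0,0,-1]])

```text
t: 23.1
eef_pos: [637.8, -8.6, 76.0]
eef_rot: [179.9, 0.0, 88.5]
contact_force: [-0.9, 0.9, -0.1]
finger_gap: 18.7
finger_force: 10.0
```

Run:
```python
from h import *
st,p,d=shot('w15');print(st['t'],st['eef_pos'],st['eef_rot'],st['finger_gap'],st['finger_force'])
C=cloud('wrist',d,st);e=st['eef_pos']
m=(np.abs(C[...,0]-e[0])<7)&(C[...,1]>e[1]-8)&(C[...,1]<e[1]+15)&(C[...,2]>e[2]+10)&(C[...,2]<e[2]+25)
q=C[m];print(len(q),np.percentile(q[:,2],[50,98])-e[2],q.mean(0)-e)
print('cellar');blob(st,C,(640,67),30,50,45)
go(st,(637.2,-8.4),17.2)
```

```text
23.1 [637.79387461  -8.61029907  76.01968631] [1.79908860e+02 3.92864626e-03 8.84948278e+01] 18.696953149960596 9.972639133193297
609 [14.24509324 15.80910946] [-0.15956628  1.37397954 13.91571305]
cellar
n 3381 circ [639.7  67.2] 24.3 mean [639.9  67.4  36.7] z [34.4 38.3] px 250.0 109.0
go tool cm [ 0.02 -0.07  5.88] rot [0.0016 0.0001 0.0034]
```

View pics/w15.png

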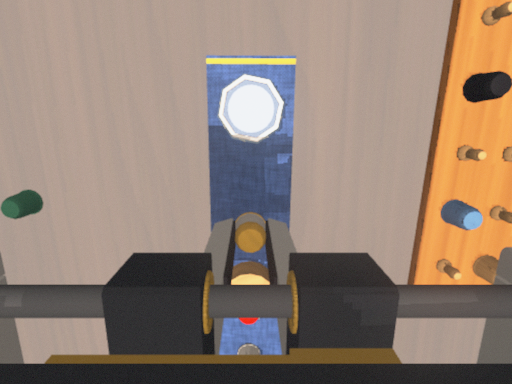

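Gilt held upright at (250,232), cellar at (251,108), row behind in line.

>>> move_arm(increments=[[0.03,-0.06,2.5,0,0,0,-1],[0,0,2.2,0,0,0,-1],[0,0,1.15,0,0,0,-1],[0,0,0,0,0,0,-1],[0,0,0,0,0,0,-1]])

```text
t: 23.65
eef_pos: [637.2, -8.2, 17.3]
eef_rot: [179.9, 0.0, 88.5]
contact_force: [0.8, 0.1, 0.6]
finger_gap: 19.2
finger_force: 10.0
```

>>> move_arm(increments=[[0,0,0,0,0,0,-1],[0,0,0,0,0,0,-0.3],[0,0,0,0,0,0,-0.3],[0,0,0,0,0,0,-0.1],[0,0,0,0,0,0,0]])

```text
t: 24.15
eef_pos: [636.7, -8.1, 16.3]
eef_rot: [180.0, -0.0, 88.5]
contact_force: [0.3, 0.2, -0.8]
finger_gap: 45.1
finger_force: 0.0
```

>>> move_arm(increments=[[0,0,-3,0,0,0,0],[0,0,-5,0,0,0,0],[0,0,-5,0,0,0,0],[0,-5,-5,0,0,0,0],[0,-5,-4,0,0,0,0]])

```text
t: 24.65
eef_pos: [561.7, -6.2, 214.5]
eef_rot: [179.9, 0.0, 88.5]
contact_force: [1.0, 0.1, -0.5]
finger_gap: 46.8
finger_force: 0.0
```

>>> move_arm(increments=[[4,-5,0,0,0,0,0],[4,-5,0,0,0,0,0],[4,-4,0,0,0,0,0],[0,0,0,0,0,0,0],[0,0,0,0,0,0,0]])

```text
t: 25.15
eef_pos: [451.4, 95.1, 213.3]
eef_rot: [179.9, -0.0, 88.6]
contact_force: [0.7, -0.5, 0.9]
finger_gap: 47.1
finger_force: 0.0
```

Run:
```python
from h import *
p,d=camera('top');C=cloud('top',d);st=arm.read_state();print(st['t'],st['eef_pos'])
for n,c,a,b,r in[('mag',(630.5,-232),46,70,40),('silver',(632.5,-158),24,40,20),('plinth',(634.6,-83),26,40,26),('red',(634.6,-83),50,65,20),('gilt',(637.2,-8.4),24,40,20),('cellar',(640,67),30,50,40),('green',(451,-3.4),24,40,20)]:
    print(n);blob(st,C,c,a,b,r)
s,_=camera('scene')
save('final',np.vstack([cv2.resize(p[90:220,130:400],(760,366)),cv2.resize(s[140:290,100:400],(460,230))[:, :][:,:].copy() if 0 else cv2.copyMakeBorder(cv2.resize(s[140:290,100:400],(460,230)),0,0,0,300,cv2.BORDER_CONSTANT)]))
```

```text
25.2 [451.86612253  94.45562692 213.09458982]
mag
n 333 circ [ 631.1 -232.5] 24.5 mean [ 631.4 -232.3   54.7] z [51.1 58.4] px 359.0 121.0
silver
n 46 circ [ 633.1 -157.8] 9.1 mean [ 632.2 -157.2   30.4] z [26.7 34.5] px 325.0 124.0
plinth
n 210 circ [635.9 -82.8] 22.2 mean [634.1 -82.5  31.9] z [28.5 35.9] px 293.0 123.0
red
n 47 circ [634.1 -83.7] 9.8 mean [634.5 -83.5  54.3] z [51.  57.1] px 294.0 120.0
gilt
n 51 circ [637.2  -8.4] 9.3 mean [636.5  -8.7  30.7] z [26. 35.] px 261.0 122.0
cellar
n 284 circ [640.6  67.7] 23.5 mean [640.2  67.1  36.4] z [32.  40.3] px 229.0 119.0
green
n 47 circ [451.3  -2.2] 8.9 mean [451.2  -2.6  28.5] z [24.4 32.6] px 259.0 200.0
```

View pics/final.png

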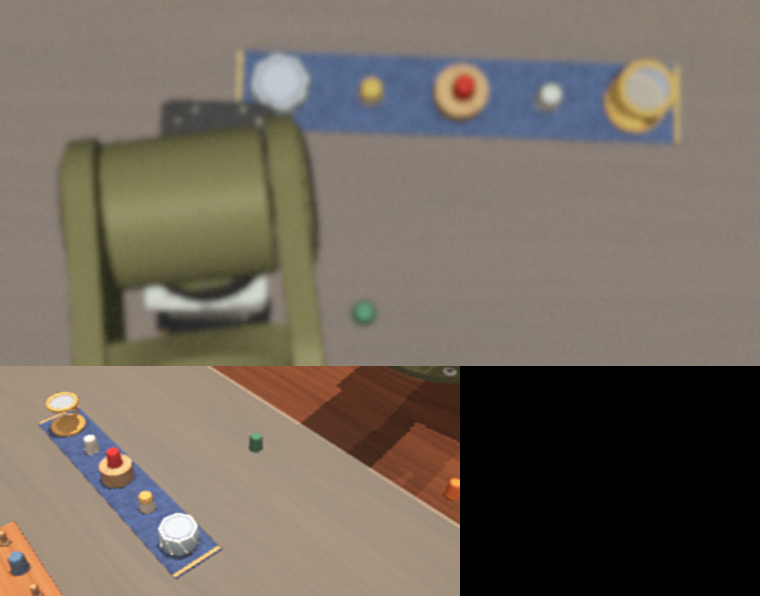

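The final picture shows cellar (280,82), gilt (371,90), red on plinth (463,88), silver (550,95) and magnifier (640,93) in one even row. All are upright, and green (364,312) has not moved.

```bash
python3 -c "
from cell import arm
print(arm.finish_job())"
```

```text
the job is handed in; nothing more can be done
None
```

The row is set out as asked and handed in at about 25 s: magnifier, silver thimble, plinth with the red thimble on it, gilt thimble, salt cellar, all upright. My last measurements put spacing and line within about 2 mm, and the magnifier, cellar and green thimble where they were.

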